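# Hang the tea caddy on its side-opening bracket

### The job

Hang the black tea-sachet caddy back on the steel stand beside the kettle: bring the headed stud on its back in sideways over the bracket's ledge, under the upper arm, then down the throat past the spring ball until it sits fully home on the throat floor. Feel your way in and never force the bracket, keep the caddy upright so the sachets stay in, and leave the cup, tissue box, remote and kettle where they are. Let go of the caddy when it hangs.

Things in the scene. Friction and masses are not known exactly. Their poses are not given: they have to be found in the camera images.
- caddy: Black open sachet box 70 (x) x 90 (y) x 55 (z) mm, about 0.28 kg (20 % either way), free on the desk. On its +x side a back plate 6 thick, 56 wide, 119 high. Origin: centre of the underside; z up, +x out of the back towards the stud, y across. Hung, it leans forward up to 0.1 rad by itself.
- caddy_grip (a point): Centre of the caddy's bamboo grip block, where it is pinched: 40 (x) x 20 (y) x 34 (z) mm with flat parallel sides, centre 102 mm above the caddy's underside. It juts to -x from the back plate, over the open box, its underside 30 mm above the rim. Axes as caddy.
- caddy_stud (a point): Middle of the steel stud on the caddy's back: a shank along x, 9 mm wide and high, round below and square above, 14 mm long between the back plate and a round head of diameter 18, thickness 5 mm. From caddy_grip it is 33 mm to +x, 0 in y, 27 mm down; 75 mm above the underside. Axes as caddy.
- stand: Fixed steel stand; origin on the desk under the throat. x points away from the robot, z up, y along the bracket, an upright plate 8 mm thick (x -4 to 4). It is clamped on the post ANYWHERE from 3 to 27 mm above its lowest setting, which no reading shows: feel or see it. Post: 18 mm thick, 160 high, at x 13, y 26. Base 130 x 150 x 10, centred at x 20, y 10. Over 25 N bends the bracket.
- throat (a point): Centre of the shank when home IF the bracket were at its lowest setting, 105 mm above the desk (true home 3 to 27 mm higher; x, y right). Axes as stand. Throat: y -5.5 to 5.5 mm, floor 4.5 mm below home, open at the top. Caddy hangs on the plate's -x side, stud head behind it: 3 mm play each way in x. Plate: y -20 to 36, z -65 to 54.5 from home, with a slot open at its -y end.
- ledge (a point): Top of the ledge IF at the lowest setting (truly 3 to 27 mm higher), at y -33, z +30.5 mm from throat. The ledge is flat, y -45 to -5.5 from throat; a shank lying on it has its centre 35 mm above home. Its outer 25 mm is open from above and 9.5 mm thick. From y -20 inward an upper arm covers it, underside 12 mm over the ledge, top 24 mm over it.
- catch_ball (a point): Tip of a sprung brass ball IF at the lowest setting (truly 3 to 27 mm higher): radius 4 mm, standing 3 mm out of the throat's +y wall, 26 mm above home. The caddy's weight does not pass it, a push of some 2 to 8 N more does; then the stud goes freely to the floor. Above the ball the same wall (y 5.5 from throat) ends the slot.
- cup: White cup, 80 mm wide, 65 mm high, origin at the centre of its underside. Leave it alone.
- tissue_box: Dark tissue box with a wooden lid, 124 x 124 x 110 mm, origin at the centre of its underside. Leave it alone.
- remote: White remote control lying flat, 170 (x) x 46 (y) x 18 mm, origin at the centre of its underside. Leave it alone.
- kettle: Steel kettle on the black tray, 160 mm wide with a handle reaching 128 mm to +y and a spout 94 mm to -y, 217 mm high, origin at the centre of its underside. Leave it alone.
There are look-alikes about, which are no part of the job. There is more than one size of the caddy; the one meant has the size given above.

How it is judged:
By the outcome, as a careful person would: the job done as asked, in the order asked, and still so for the second after the job is handed in, with the robot touching nothing.
It also fails if it takes over 54 s, if anything falls off the work surface, if the arm or the gripper's body presses on something with over 40 N, if the wrist force passes 120 N, or if a joint passes its speed limit or range.

### The arm

A 7-joint arm with a two-finger parallel gripper is mounted at the origin on the work surface. World frame = base frame: x ahead of the robot, y to its left, z up, the work surface at z = 0. Lengths are in mm, angles in rad, forces in N, time in s.
With the tool pointing down it reaches from about 400 to 900 mm from the base axis. Payload 5.5 kg.
Tool frame: the origin (TCP) lies at the very end of the fingers, on their centre line; the grasp point (between the pads) lies 19 mm behind it (manip.hold_point_z is the distance from the TCP to the grasp point, in mm); z points along the fingers, y is the line along which they close (so a half turn about z gives the same grasp; the last joint's range is limited). The gripper opens to 85 mm and grips with 20 to 120 N. Pads are 22 mm wide; open, the fingers measure 114 mm over their backs; the gripper's body (76 mm by 85 mm) begins 54 mm behind the grasp point. The pads swing forward as they close: fully open they stand 13 mm farther back than shut.
Start: joints at [1.387, 0.501, -0.427, 1.55, 0.221, 1.138, -0.21], TCP at [280.885, -586.177, 231.31] pointing down, gripper open.
Joint ranges: [-2.88, 2.88], [-0.31, 2.03], [-1.54, 1.56], [0.2, 2.42], [-1.41, 4.55], [0.19, 2.02], [-2.57, 2.57]. Speed limits (rad/s): [2.57, 2.57, 3.14, 3.14, 3.14, 3.14, 3.14].

### API

Orientations are given as [roll, pitch, yaw] about the fixed x, y, z axes, in that order (R = Rz(yaw) Ry(pitch) Rx(roll)).
In Python, from plant import sensors, cams, order, spotter, manip gives the robot as it stands. The module is installed in compiled form; this text tells all that it offers.
- The arm moves only by the tool move_arm, never from a script. Its argument "rows" is a list of rows, each a list of 7 numbers: the shift along the tool's x, y, z in m, then the turn, a rotation vector about the tool's x, y, z in degrees, then the closure, from -1 (fully open) to 1 (shut), so that 0 is half open. In form: [[tx, ty, tz, ax, ay, az, grip], ...]. A call has 1 to 12 rows; each row is the pose to reach, as a shift and turn from the pose commanded when the call began, along the tool's axes at that moment; what a row does not reach only later rows make up. A row lasts 1/10 s, in which the tool goes at most 50 mm and 8.59 degrees, less where a joint would pass 70% of its speed; a pose out of reach is approached as far as the arm can. A call with a gripper value outside its range is refused whole. The fingers move at their own pace and stop on an object; "force" is the grip in N (left out, the last holds). Time passes only in rows, so rows that repeat a pose let the fingers close. It gives the time, the measured TCP pose, the force, the opening and the grip force at its end, in the units of the state.
- sensors.get_state(): the state, without advancing time (a new reading comes with each control period).
- cams.snapshot(name): name is "side" or "top" or "wrist"; returns the picture (480x640x3 uint8, blue, green, red); there is no depth.
- cams.get_calibration(name): a dict with "mtx" (3x3 intrinsics, pixels), "distortion" ([k1, k2, p1, p2, k3] as OpenCV has them; the pictures are not rectified), "rvec" (rotation vector, rad) and "tvec" (3), from world to camera coordinates, as OpenCV has them. Camera axes: x right, y down, z forward; pixel columns grow to the right and rows downward; lengths in mm; the calibration is good to about 2 mm. A picture is of the moment at which its call begins: read the wrist's pose just before it. get_calibration takes no time and is no camera call; for the wrist camera it gives the pose at the moment of the call.
- order.sign_off(): hands the job in; it is judged then, once.
Trained networks look in the newest picture that a camera, given by its name, has taken for a name from the list of things; names that differ only in an ending like _2 or _b are one class to them, and where a whole thing is asked for, a point or a joint stands for the part that bears it (a point fixed in the world has none). Each returns a list of dicts, best first, with "score" (0 to 1); they miss things now and then, are a little off and sometimes report something else, mostly with a low value. They report only what shows in the picture. A call takes as long as a camera call. They do not tell look-alikes from the thing itself.
- spotter.silhouettes(camera, query): "pixels" (480x640 bool, what is visible of it) and "uv" ([column, row] in pixels, amid what is visible of it).
- spotter.spot_point(camera, query): "uv" ([column, row] in pixels: a listed point, or the origin of a listed thing).
The state is a dict: "t": time; "joints": joint angles; "joint_velocities": joint speeds; "joint_torque": joint torques, N m; "position": TCP position; "orientation": TCP orientation; "wrist_force": force on the tool from outside, world axes, zero at the start; "ft_torque": the same for the moment, N m; "finger_gap": opening from 0.0 (shut) to 1.0 (fully open); "gripper_force": force on a finger pad.
Only numpy, scipy, OpenCV 4.12 (cv2) and the standard library are available. Lean on these libraries where they do the work, as an engineer would, in place of code of your own. Each camera call takes 0.05 s, during which the arm holds its last target. There are 200 camera calls.

## Working session

There is one attempt and no reset: what is moved stays moved. The work goes in short steps, Python scripts to look and compute and a tool call to move; the robot and the scene stay as the last step left them, time stands still between calls to the robot, and variables do not carry over. Pictures are saved under pics/ and viewed, at most 10 in all, crops included, and the job is handed in when it is done.

Besides the shell and the picture viewer there is one more tool, called after "Call:" as name([rows], argument=value, ...), one row to a line, values as JSON. move_arm: Moves the arm, as the interface text tells. Its arguments: {"type":"object","properties":{"rows":{"type":"array"},"force":{"type":"number"}},"required":["rows"]}

```bash
mkdir -p pics; cat > h.py <<'E'
import numpy as np, cv2
from plant import sensors, cams, order, spotter, manip
from scipy.spatial.transform import Rotation as R
def ray(n,uv,c=None):
    c=c or cams.get_calibration(n); K=np.array(c["mtx"],float); d=np.array(c["distortion"],float)
    p=cv2.undistortPoints(np.array([[uv]],float),K,d)[0,0]
    Rm=cv2.Rodrigues(np.array(c["rvec"],float))[0]; t=np.array(c["tvec"],float).ravel()
    return -Rm.T@t, Rm.T@np.array([p[0],p[1],1.])
def atz(n,uv,z,c=None):
    o,d=ray(n,uv,c); return o+d*(z-o[2])/d[2]
def tri(l):
    A=np.zeros((3,3));b=np.zeros(3)
    for o,d in l:
        d=d/np.linalg.norm(d);P=np.eye(3)-np.outer(d,d);A+=P;b+=P@o
    x=np.linalg.solve(A,b); return x,[np.linalg.norm(np.cross(x-o,d/np.linalg.norm(d))) for o,d in l]
def proj(n,P,c=None):
    c=c or cams.get_calibration(n)
    return cv2.projectPoints(np.array(P,float).reshape(-1,1,3),np.array(c["rvec"],float),np.array(c["tvec"],float),np.array(c["mtx"],float),np.array(c["distortion"],float))[0][:,0]
def st():
    s=sensors.get_state(); print({k:np.round(s[k],4).tolist() for k in("t","joints","position","orientation","wrist_force","ft_torque","finger_gap","gripper_force")}); return s
E
cat > a.py <<'E'
from h import *
st(); np.set_printoptions(precision=1,suppress=True)
ims=[]
for n in("top","side"):
    im=cams.snapshot(n); cv2.imwrite(f"pics/{n}0.png",im)
    c=cams.get_calibration(n); print(n,ray(n,(320,240))[0],ray(n,(320,240))[1])
    for q in("caddy","caddy_grip","caddy_stud","stand","throat","ledge","catch_ball"):
        print(q,[(round(r["score"],2),np.round(r["uv"]).tolist()) for r in spotter.spot_point(n,q)][:4])
E
python3 a.py
```

```text
{'t': 0.0, 'joints': [1.3872, 0.5018, -0.4268, 1.5515, 0.2208, 1.1383, -0.2103], 'position': [280.4893, -585.6043, 230.2683], 'orientation': [-3.1397, -0.0001, 0.4468], 'wrist_force': [0.4076, -0.1699, 0.4487], 'ft_torque': [0.038, 0.0352, -0.0098], 'finger_gap': 1.0005, 'gripper_force': 0.0}
top [ 303.2  110.2 1480.8] [ 0.2 -0.  -1. ]
caddy [(0.77, [482.0, 292.0]), (0.73, [427.0, 265.0]), (0.72, [366.0, 178.0]), (0.37, [454.0, 188.0])]
caddy_grip [(0.82, [436.0, 258.0]), (0.77, [489.0, 289.0]), (0.62, [313.0, 246.0])]
caddy_stud [(0.97, [436.0, 244.0]), (0.86, [479.0, 283.0])]
stand [(0.95, [316.0, 255.0])]
throat [(0.62, [314.0, 246.0])]
ledge [(0.66, [333.0, 246.0])]
catch_ball [(0.79, [315.0, 247.0])]
side [565.7 777.3 887.3] [ 0.  -0.7 -0.8]
caddy [(0.81, [359.0, 192.0]), (0.62, [388.0, 161.0])]
caddy_grip [(0.89, [390.0, 140.0]), (0.69, [357.0, 156.0]), (0.61, [401.0, 241.0])]
caddy_stud [(0.98, [343.0, 162.0]), (0.9, [380.0, 145.0]), (0.51, [330.0, 243.0])]
stand [(0.94, [334.0, 282.0])]
throat [(0.97, [336.0, 249.0])]
ledge [(0.68, [335.0, 227.0])]
catch_ball [(0.65, [334.0, 240.0])]
```

View pics/top0.png

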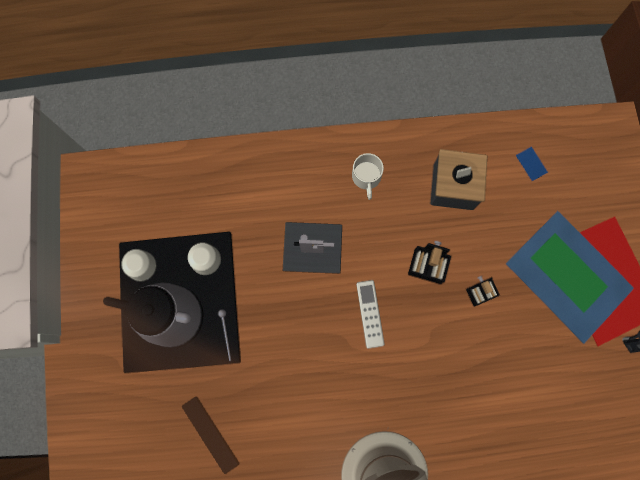

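View pics/side0.png

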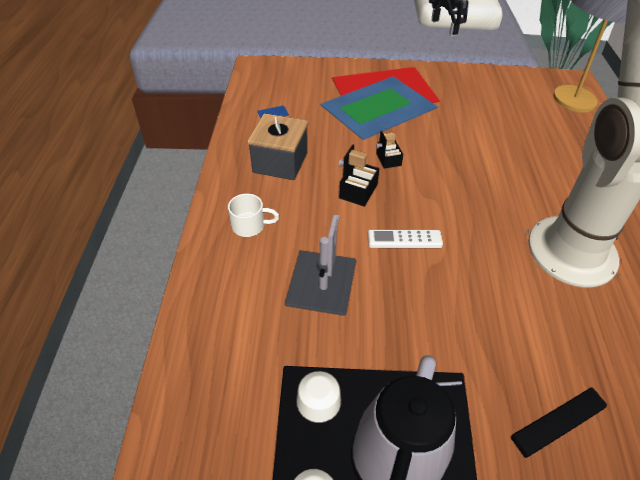

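Top view: the larger caddy is near (430,262), a smaller look-alike at (483,291), and the stand at (313,246). Side view: caddy at (359,180), stand at (322,270). Next I check sizes and measure poses.

```bash
cat > b.py <<'E'
from h import *
np.set_printoptions(precision=1,suppress=True)
T=cv2.imread("pics/top0.png");S=cv2.imread("pics/side0.png")
for nm,a,b in(("big grip",(436,258),(357,156)),("big stud",(436,244),(343,162)),("small grip",(489,289),(390,140)),("small stud",(479,283),(380,145)),("throat",(314,246),(336,249)),("ledge",(333,246),(335,227)),("ball",(315,247),(334,240)),("stand",(316,255),(334,282))):
    print(nm,*tri([ray("top",a),ray("side",b)]))
# stand base: dark mask in top
m=spotter.silhouettes("top","stand")[0]["pixels"].astype(np.uint8)
r=cv2.minAreaRect(np.argwhere(m)[:,::-1].astype(np.float32)); bp=cv2.boxPoints(r)
print("base",np.array([atz("top",p,10) for p in bp])[:,:2])
for s in spotter.silhouettes("top","caddy")[:4]:
    m=s["pixels"].astype(np.uint8); r=cv2.minAreaRect(np.argwhere(m)[:,::-1].astype(np.float32))
    P=np.array([atz("top",p,55) for p in cv2.boxPoints(r)])[:,:2]
    print("caddy",s["score"],s["uv"],m.sum(),P.ravel(),np.linalg.norm(P[1]-P[0]),np.linalg.norm(P[2]-P[1]))
a=cv2.resize(T[215:305,270:510][:, 130:],None,fx=5,fy=5,interpolation=2)
b=cv2.resize(T[215:280,275:350],None,fx=5,fy=5,interpolation=2)
c=cv2.resize(S[125:215,320:420],None,fx=4,fy=4,interpolation=2)
d=cv2.resize(S[205:320,280:362],None,fx=5,fy=5,interpolation=2)
cv=np.zeros((600,800,3),np.uint8)
for im,x,y in((cv2.resize(T[232:312,400:505],None,fx=4,fy=4,interpolation=2),0,0),(cv2.resize(T[218:278,278:348],None,fx=4,fy=4,interpolation=2),0,330),(cv2.resize(S[140:210,330:395],None,fx=4,fy=4,interpolation=2),430,0),(cv2.resize(S[208:285,305:360],None,fx=4,fy=4,interpolation=2),430,285)):
    h,w=im.shape[:2];h=min(h,600-y);w=min(w,800-x);cv[y:y+h,x:x+w]=im[:h,:w]
cv2.imwrite("pics/crop1.png",cv)
E
python3 b.py
```

```text
big grip [ 511.8 -175.3  111.2] [np.float64(2.5948087737194703), np.float64(2.594808773719527)]
big stud [ 547.4 -184.9   84.4] [np.float64(0.8063878303544286), np.float64(0.8063878303545284)]
small grip [ 424.5 -306.9   63. ] [np.float64(0.42757013710433933), np.float64(0.4275701371044071)]
small stud [ 446.9 -285.9   60.1] [np.float64(4.143650432658894), np.float64(4.143650432659051)]
throat [562.4 117.6 114.9] [np.float64(5.35492098339362), np.float64(5.354920983393755)]
ledge [560.9  71.  126.6] [np.float64(0.0030648792027052666), np.float64(0.0030648792025091197)]
ball [561.6 114.  135.1] [np.float64(0.43990626989085513), np.float64(0.43990626989080456)]
stand [561.8 114.9   0.8] [np.float64(3.8300657105042686), np.float64(3.83006571050416)]
base [[531.5 205.3]
 [662.9 188.6]
 [640.9  36.8]
 [510.1  56.2]]
caddy 0.81 [431.8, 264.5] 1361 [ 479.6 -105.7  580.6 -146.4  545.8 -238.   445.3 -195.9] 108.98425964981448 97.94626666042491
caddy 0.71 [483.2, 289.7] 534 [ 434.  -250.4  458.3 -318.1  410.8 -334.1  386.9 -266.5] 71.9712652058697 50.133321926509666
```

View pics/crop1.png

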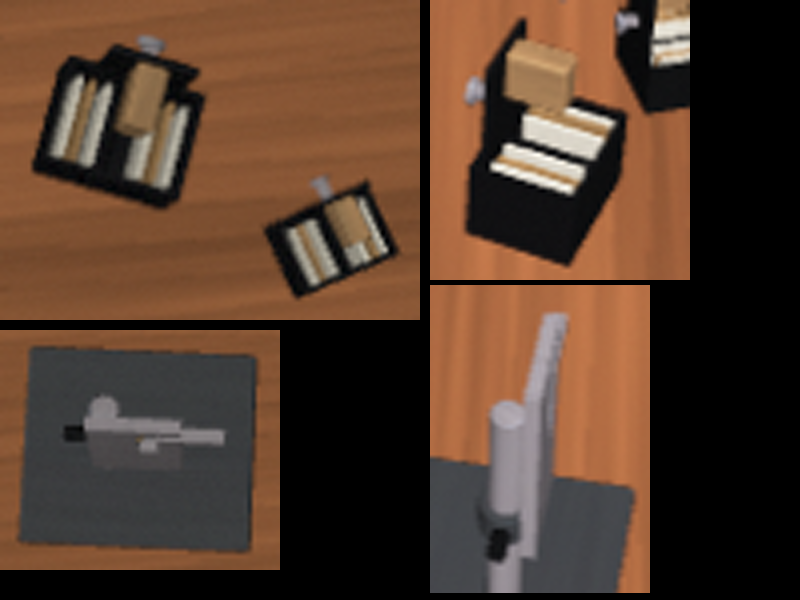

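The crops confirm it. The large caddy has its stud at top-view ≈(437,243), yaw about -0.36, and the stand yaw is about -0.13. The sizes match the big caddy. Moving above it for a close look.

Call:
move_arm([
  [0.388,-0.266,-0.07,0,0,46.5,-1],
  [0.388,-0.266,-0.07,0,0,46.5,-1],
  [0.388,-0.266,-0.07,0,0,46.5,-1],
  [0.388,-0.266,-0.07,0,0,46.5,-1],
  [0.388,-0.266,-0.07,0,0,46.5,-1],
  [0.388,-0.266,-0.07,0,0,46.5,-1],
  [0.388,-0.266,-0.07,0,0,46.5,-1],
  [0.388,-0.266,-0.07,0,0,46.5,-1],
  [0.388,-0.266,-0.07,0,0,46.5,-1],
  [0.388,-0.266,-0.07,0,0,46.5,-1],
  [0.388,-0.266,-0.07,0,0,46.5,-1],
  [0.388,-0.266,-0.07,0,0,46.5,-1],
])

```text
t: 2.1
position: [516.0, -178.3, 301.4]
orientation: [3.141, -0.0, -0.363]
wrist_force: [-0.3, -0.3, -1.2]
finger_gap: 0.999
gripper_force: 0.0
```

```bash
cat > c.py <<'E'
from h import *
np.set_printoptions(precision=1,suppress=True)
st(); c=cams.get_calibration("wrist"); im=cams.snapshot("wrist"); cv2.imwrite("pics/w1.png",im)
o,d=ray("wrist",(320,240),c); print(o,d)
for q in("caddy","caddy_grip","caddy_stud"):
    print(q,[(round(r["score"],2),np.round(r["uv"],1).tolist()) for r in spotter.spot_point("wrist",q)][:4])
import json; json.dump({k:np.array(v).tolist() for k,v in c.items()},open("w1.json","w"))
E
python3 c.py
```

```text
{'t': 2.1, 'joints': [0.7177, 0.2561, -0.5185, 1.7282, 0.1361, 1.1928, -1.771], 'position': [515.96, -178.3057, 301.4002], 'orientation': [3.1411, -0.0002, -0.363], 'wrist_force': [-0.3329, -0.3376, -1.1648], 'ft_torque': [-0.0217, 0.0337, -0.0284], 'finger_gap': 0.9994, 'gripper_force': 0.0}
[ 581.8 -203.2  443.8] [-0.3  0.1 -1. ]
caddy [(0.9, [311.8, 196.0]), (0.71, [437.7, 223.0]), (0.59, [74.7, 235.9])]
caddy_grip [(0.96, [456.2, 236.4]), (0.68, [311.8, 207.0])]
caddy_stud [(0.91, [439.4, 211.6]), (0.88, [312.3, 169.8])]
```

View pics/w1.png

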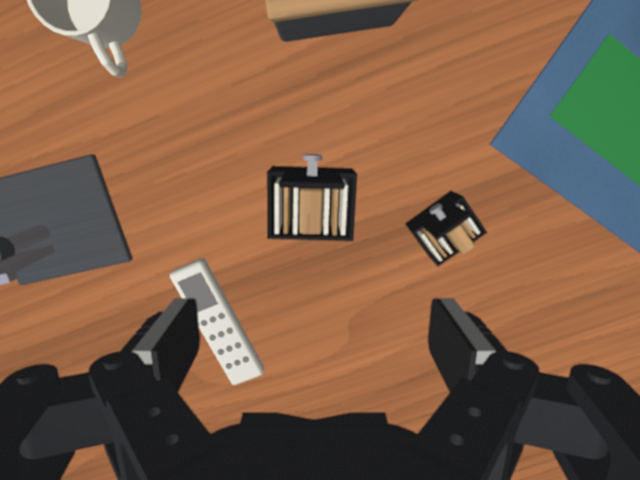

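The wrist view shows the big caddy square to the image: rim front corners (268,239) and (354,240), stud at (312,168), grip block centred at column 312.

```bash
cat > d.py <<'E'
from h import *
import json
np.set_printoptions(precision=1,suppress=True)
c=json.load(open("w1.json"))
for nm,uv,z in(("rimL",(268,239),55),("rimR",(354,240),55),("stud",(312.3,169.8),75),("grip",(311.8,207),102),("blkfL",(300,236),119),("blkfR",(323,236),119)):
    print(nm,atz("wrist",uv,z,c))
im=cv2.imread("pics/w1.png"); cv2.imwrite("pics/w1c.png",cv2.resize(im[140:255,250:370],None,fx=5,fy=5,interpolation=2))
E
python3 d.py
```

```text
rimL [ 490.7 -118.4   55. ]
rimR [ 457.9 -201.6   55. ]
stud [ 543.2 -187.7   75. ]
grip [ 515.3 -176.7  102. ]
blkfL [ 498.4 -159.3  119. ]
blkfR [ 491.3 -178.   119. ]
```

View pics/w1c.png

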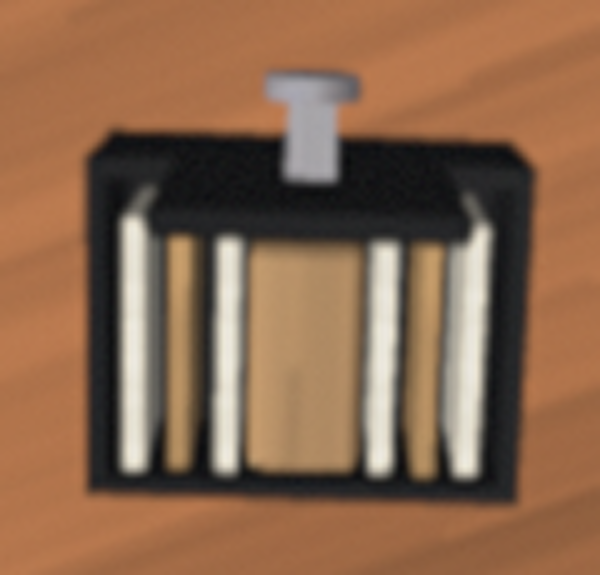

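Call:
move_arm([
  [-0.002,-0.0015,0.1,0,0,0,-1],
  [-0.002,-0.0015,0.19,0,0,0,-1],
  [-0.002,-0.0015,0.216,0,0,0,-1],
  [-0.002,-0.0015,0.216,0,0,0,-1],
  [-0.002,-0.0015,0.216,0,0,0,-0.3],
  [-0.002,-0.0015,0.216,0,0,0,0.2],
  [-0.002,-0.0015,0.216,0,0,0,1],
  [-0.002,-0.0015,0.216,0,0,0,1],
  [-0.002,-0.0015,0.216,0,0,0,1],
  [-0.002,-0.0015,0.216,0,0,0,1],
  [-0.002,-0.0015,0.216,0,0,0,1],
  [-0.002,-0.0015,0.216,0,0,0,1],
], force=80)

```text
t: 3.5
position: [516.2, -176.9, 87.1]
orientation: [3.141, -0.004, -0.365]
wrist_force: [0.9, 0.9, 7.9]
finger_gap: 0.22
gripper_force: 81.7
```

Call:
move_arm([
  [-0.002,-0.0015,-0.015,0,0,0,1],
  [-0.002,-0.0015,-0.05,0,0,0,1],
  [-0.005,-0.01,-0.09,0,0,0,1],
  [-0.013,-0.04,-0.11,0,0,-2,1],
  [-0.025,-0.075,-0.11,0,0,-5,1],
  [-0.038,-0.11,-0.11,0,0,-8,1],
  [-0.051,-0.145,-0.11,0,0,-11,1],
  [-0.064,-0.178,-0.11,0,0,-13.5,1],
  [-0.071,-0.197,-0.11,0,0,-13.5,1],
  [-0.074,-0.204,-0.11,0,0,-13.5,1],
  [-0.074,-0.204,-0.11,0,0,-13.5,1],
  [-0.074,-0.204,-0.11,0,0,-13.5,1],
])

```text
t: 4.7
position: [517.9, 38.7, 195.2]
orientation: [3.14, 0.001, -0.131]
wrist_force: [-0.6, -0.8, -3.0]
finger_gap: 0.218
gripper_force: 80.2
```

```bash
cat > e.py <<'E'
from h import *
import json,sys
np.set_printoptions(precision=1,suppress=True)
tag=sys.argv[1]
st(); c=cams.get_calibration("wrist"); im=cams.snapshot("wrist"); cv2.imwrite(f"pics/{tag}.png",im)
print(ray("wrist",(320,240),c)[0])
for q in("caddy_grip","caddy_stud","throat","ledge","catch_ball","stand"):
    print(q,[(round(r["score"],2),np.round(r["uv"],1).tolist()) for r in spotter.spot_point("wrist",q)][:3])
json.dump({k:np.array(v).tolist() for k,v in c.items()},open(tag+".json","w"))
E
python3 e.py w2
```

```text
{'t': 4.7, 'joints': [0.404, 0.3422, -0.6365, 1.9069, 0.2454, 0.9709, -2.0464], 'position': [517.8758, 38.6942, 195.2328], 'orientation': [3.1402, 0.0005, -0.1307], 'wrist_force': [-0.6274, -0.8396, -3.0409], 'ft_torque': [0.005, -0.0028, -0.0509], 'finger_gap': 0.2182, 'gripper_force': 80.1867}
[587.8  29.6 337.7]
caddy_grip [(0.69, [316.4, 326.4])]
caddy_stud [(0.72, [314.6, 220.3]), (0.62, [314.6, 259.1])]
throat [(0.82, [177.8, 181.8]), (0.27, [154.2, 184.0])]
ledge [(0.76, [219.1, 192.6])]
catch_ball [(0.85, [153.8, 187.2]), (0.54, [222.5, 190.7])]
stand [(0.56, [223.2, 161.3])]
```

View pics/w2.png

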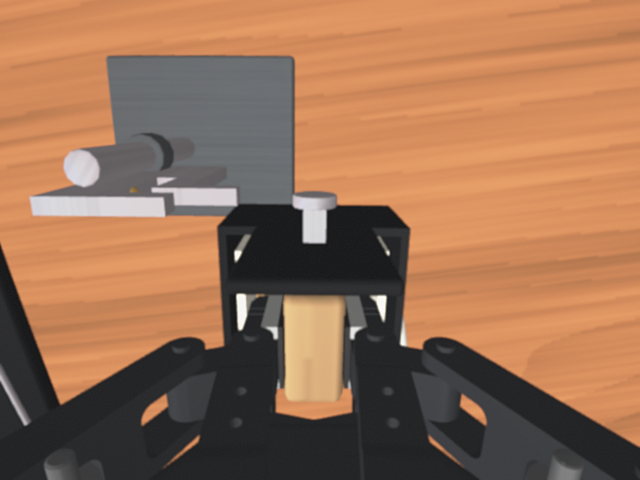

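Clear close view: the stand's plate top spans columns 32–165 near row 216, the ledge end is near (238,206), and the stud head is at (315,200). Zooming in for a fit.

```bash
python3 -c "
import cv2
im=cv2.imread('pics/w2.png');cv2.imwrite('pics/w2c.png',cv2.resize(im[140:255,20:350],None,fx=2.4,fy=4.8,interpolation=2))"
```

```text
(no output)
```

View pics/w2c.png

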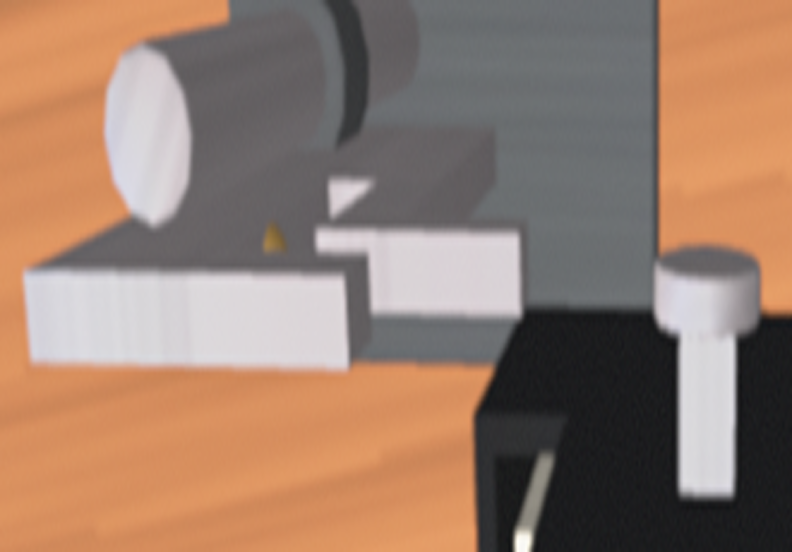

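```bash
cat > f.py <<'E'
from h import *
import json
from scipy.optimize import least_squares
np.set_printoptions(precision=2,suppress=True)
c=json.load(open("w2.json"))
def W(p,L): 
    x,y,a=p[:3]; L=np.array(L,float); ca,sa=np.cos(a),np.sin(a)
    return np.c_[x+ca*L[:,0]-sa*L[:,1],y+sa*L[:,0]+ca*L[:,1],L[:,2]]
uv=np.array([(30.4,196.7),(32.9,216),(165.4,217.1),(164.2,196.9),(236.3,187.9),(237.1,206.3),(81.7,168.1),(293,57),(107,57)])
def L(h,b=0): return [(4,36,159.5+h),(-4,36,159.5+h),(-4,-20,159.5+h),(4,-20,159.5+h),(4,-45,135.5+h),(-4,-45,135.5+h),(13,26,160),(85,-65,10),(85,85,10)]
f=lambda p:(proj("wrist",W(p,L(p[3])),c)-uv).ravel()
r=least_squares(f,[563,114.5,-.13,15],loss="soft_l1"); print("stand wrist x y yaw h",r.x); print(f(r.x).reshape(-1,2))
J=r.jac; print("sd",np.sqrt(np.diag(np.linalg.inv(J.T@J))))
# stud
sv=np.array([(302.9,243.5),(325.8,243.5),(315,210)])
SL=lambda z:[(-7,4.5,z+4.5),(-7,-4.5,z+4.5),(7,0,z+9)]
g=lambda q:(proj("wrist",W([q[0],q[1],-.131],SL(q[2])),c)-sv).ravel()
s=least_squares(g,[551,40,182]); print("stud",s.x,g(s.x))
P=[517.88,38.69]; d=np.array(s.x[:2])-P; a=-.131
print("stud in tool: x",d@[np.cos(a),np.sin(a)],"left",d@[-np.sin(a),np.cos(a)],"dz",s.x[2]-195.23)
D=np.array(s.x[:2])-r.x[:2]; b=r.x[2]; print("stud in stand frame",D@[np.cos(b),np.sin(b)],D@[-np.sin(b),np.cos(b)])
# side/top check of h
for n in("top","side"):
    print(n,proj(n,W(r.x,L(r.x[3]))).tolist())
E
python3 f.py
```

```text
stand wrist x y yaw h [566.11 113.4   -0.14  23.06]
[[-0.49  0.21]
 [ 0.48 -0.12]
 [ 0.34 -0.11]
 [-0.25  0.84]
 [ 0.3   0.77]
 [ 0.21 -0.65]
 [-0.57  0.53]
 [ 1.28 -2.02]
 [-3.46 -2.12]]
sd [0.21 0.36 0.01 0.74]
stud [550.74  33.79 190.13] [-0.08 -0.09  0.48 -0.11 -0.37  0.19]
stud in tool: x 33.213649945372396 left -0.5615600502594913 dz -5.100842955093242
stud in stand frame -3.9352723584790077 -80.98311163064004
top [[299.1227034976961, 238.6757745938334], [298.9427281012072, 242.08113740125893], [323.27553105989546, 243.0778280673502], [323.4254736749394, 239.66895653279454], [334.1668827395554, 242.1508052476064], [334.0326026908767, 245.50369161556787], [304.0460316572121, 237.02944419153062], [342.3599053833263, 223.26320240643992], [285.27427555501146, 220.9562022502613]]
side [[327.1402663301149, 236.80692890273545], [331.3995890526296, 237.42987796439502], [336.3974508866284, 216.04845147335675], [332.29190167752955, 215.46941713913824], [334.1188889204068, 215.0162240577346], [338.0872751725694, 215.57542453259148], [323.1874264321812, 240.17741831076182], [298.2720257165999, 249.78261312446216], [282.8190307107474, 304.09179265651494]]
```

```bash
cat >> f.py <<'E'
print("----")
k=slice(0,7)
f2=lambda p:(proj("wrist",W(p,L(p[3])),c)-uv)[k].ravel()
r=least_squares(f2,[563,114.5,-.13,15]); print("stand",r.x,np.abs(f2(r.x)).max())
for z in(183.1,186):
    g2=lambda q:g([q[0],q[1],z]); s=least_squares(g2,[551,40]); print("stud",s.x,g2(s.x))
    D=s.x-r.x[:2]; b=r.x[2]; print("stud in stand frame",D@[np.cos(b),np.sin(b)],D@[-np.sin(b),np.cos(b)])
    d=s.x-P; print("tool x,left",d@[np.cos(a),np.sin(a)],d@[-np.sin(a),np.cos(a)])
E
python3 f.py|sed -n '/----/,$p'
```

```text
----
stand [566.22 113.31  -0.14  23.23] 0.8049129272035032
stud [548.81  34.01] [ 0.46 -0.65 -0.07 -0.67 -0.37  1.22]
stud in stand frame -5.974575677692054 -80.96349811086434
tool x,left 31.274360584959535 -0.5949856965773579
stud [549.6   33.92] [ 0.24 -0.43  0.15 -0.44 -0.37  0.81]
stud in stand frame -5.174458059001826 -80.94054548807108
tool x,left 32.07468854450288 -0.5811949821361317
```

Call:
move_arm([
  [0.003,-0.012,0,0,0,0.5,1],
  [0.005,-0.027,0,0,0,0.5,1],
  [0.005,-0.04,0,0,0,0.5,1],
  [0.005,-0.047,0,0,0,0.5,1],
  [0.005,-0.047,0,0,0,0.5,1],
  [0.005,-0.047,0,0,0,0.5,1],
  [0.005,-0.047,0,0,0,0.5,1],
])

```text
t: 5.75
position: [529.1, 85.5, 195.2]
orientation: [3.141, 0.0, -0.139]
wrist_force: [-0.1, 0.1, -3.1]
finger_gap: 0.223
gripper_force: 80.2
```

```bash
python3 e.py w3|head -2;  python3 -c "
import cv2
im=cv2.imread('pics/w3.png');cv2.imwrite('pics/w3c.png',cv2.resize(im[140:255,150:400],None,fx=3.2,fy=4.8,interpolation=2))"
```

```text
{'t': 5.75, 'joints': [0.3151, 0.3748, -0.6432, 1.8682, 0.2672, 0.9857, -2.1537], 'position': [529.0578, 85.473, 195.1718], 'orientation': [3.1409, 0.0002, -0.1388], 'wrist_force': [-0.1421, 0.0507, -3.117], 'ft_torque': [-0.0686, -0.0013, 0.0027], 'finger_gap': 0.2233, 'gripper_force': 80.2217}
[598.8  75.8 337.6]
```

View pics/w3c.png

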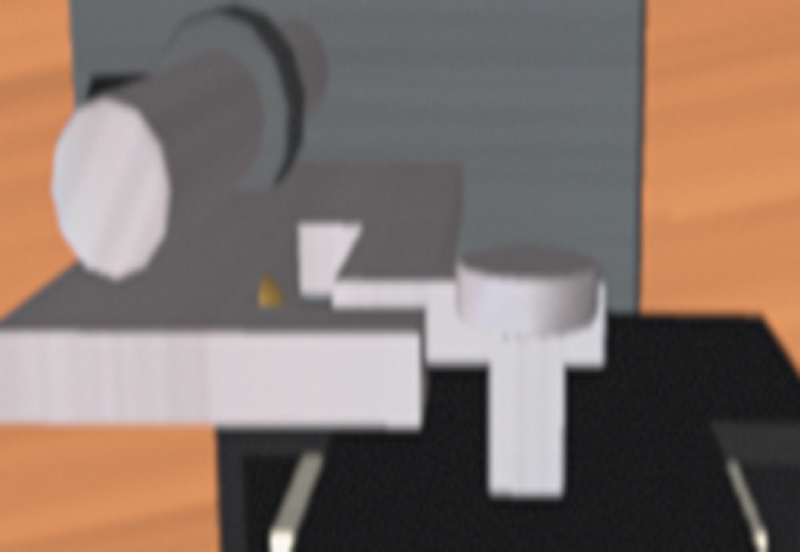

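```bash
cat > g.py <<'E'
from h import *
import json
from scipy.optimize import least_squares
np.set_printoptions(precision=2,suppress=True)
c=json.load(open("w3.json"))
def W(p,L): 
    x,y,a=p[:3]; L=np.array(L,float); ca,sa=np.cos(a),np.sin(a)
    return np.c_[x+ca*L[:,0]-sa*L[:,1],y+sa*L[:,0]+ca*L[:,1],L[:,2]]
uv=np.array([(282.5,209),(281.9,229.6),(338.8,199),(339.1,216.5),(185,179.2)])
L=lambda h:[(4,-20,159.5+h),(-4,-20,159.5+h),(4,-45,135.5+h),(-4,-45,135.5+h),(13,26,160)]
f=lambda p:(proj("wrist",W([p[0],p[1],-.14],L(p[2])),c)-uv).ravel()
r=least_squares(f,[566,113,20]); print("stand",r.x,f(r.x))
sv=np.array([(302.8,243.3),(326.3,243.2),(314.7,210)])
SL=lambda z:[(-7,4.5,z+4.5),(-7,-4.5,z+4.5),(7,0,z+9)]
g=lambda q:(proj("wrist",W([q[0],q[1],-.139],SL(q[2])),c)-sv).ravel()
for z in(183.1,186,190):
    s=least_squares(lambda q:g([*q,z]),[566,80]); D=s.x-r.x[:2]; b=-.14
    print(z,s.x,np.abs(s.fun).max(),"stand frame",D@[np.cos(b),np.sin(b)],D@[-np.sin(b),np.cos(b)])
E
python3 g.py
```

```text
stand [566.18 113.3   23.99] [-0.86  0.89  0.15 -0.55  0.89 -0.12  0.26 -0.76 -0.33  0.52]
183.1 [559.99  80.55] 1.033265426758561 stand frame -1.5637305874735707 -33.28431836163782
186 [560.78  80.46] 0.617895454092519 stand frame -0.7653446445787773 -33.271275471108744
190 [561.87  80.32] 0.05462601073097062 stand frame 0.33532208253652984 -33.25328635410744
```

Call:
move_arm([
  [0.0008,0,0.005,0,0,0,1],
  [0.0008,0,0.01,0,0,0,1],
  [0.0008,0,0.013,0,0,0,1],
  [0.0008,0,0.014,0,0,0,1],
  [0.0008,0,0.015,0,0,0,1],
  [0.0008,0,0.016,0,0,0,1],
  [0.0008,0,0.016,0,0,0,1],
])

```text
t: 6.8
position: [530.0, 86.3, 179.3]
orientation: [-3.142, -0.0, -0.138]
wrist_force: [0.2, -0.4, -2.7]
finger_gap: 0.218
gripper_force: 80.4
```

Call:
move_arm([
  [0,0,0.001,0,0,0,1],
  [0,0,0.002,0,0,0,1],
  [0,0,0.003,0,0,0,1],
  [0,0,0.003,0,0,0,1],
])

```text
t: 7.2
position: [529.9, 86.3, 176.2]
orientation: [3.142, 0.0, -0.138]
wrist_force: [-0.1, 0.1, -3.9]
finger_gap: 0.226
gripper_force: 80.4
```

Call:
move_arm([
  [0,0,0.001,0,0,0,1],
  [0,0,0.002,0,0,0,1],
  [0,0,0.003,0,0,0,1],
  [0,0,0.003,0,0,0,1],
])

```text
t: 7.6
position: [530.1, 86.4, 174.6]
orientation: [3.141, -0.001, -0.138]
wrist_force: [-4.6, -1.6, 8.5]
finger_gap: 0.227
gripper_force: 82.1
```

Contact on the ledge at TCP z ≈175.5, so home is about 128.4 (h ≈ 23.4). That agrees with the vision value. I'll lift slightly into the slot's middle and slide in.

Call:
move_arm([
  [0,0,-0.0025,0,0,0,1],
  [0,0,-0.0035,0,0,0,1],
  [0,0,-0.0035,0,0,0,1],
  [0,0,-0.0035,0,0,0,1],
])

```text
t: 8.0
position: [529.8, 86.2, 176.5]
orientation: [-3.142, 0.0, -0.138]
wrist_force: [0.5, -0.9, -3.1]
finger_gap: 0.223
gripper_force: 80.5
```

Call:
move_arm([
  [0,-0.003,0,0,0,0,1],
  [0,-0.006,0,0,0,0,1],
  [0,-0.009,0,0,0,0,1],
  [0,-0.012,0,0,0,0,1],
  [0,-0.014,0,0,0,0,1],
  [0,-0.016,0,0,0,0,1],
  [0,-0.016,0,0,0,0,1],
])

```text
t: 8.7
position: [532.2, 102.6, 176.9]
orientation: [-3.141, -0.0, -0.137]
wrist_force: [-0.1, 0.7, -3.2]
finger_gap: 0.22
gripper_force: 80.3
```

Free under the upper arm. Continuing.

Call:
move_arm([
  [0,-0.003,0,0,0,0,1],
  [0,-0.006,0,0,0,0,1],
  [0,-0.009,0,0,0,0,1],
  [0,-0.011,0,0,0,0,1],
  [0,-0.013,0,0,0,0,1],
  [0,-0.014,0,0,0,0,1],
  [0,-0.014,0,0,0,0,1],
])

```text
t: 9.4
position: [534.1, 116.2, 176.8]
orientation: [-3.142, -0.0, -0.138]
wrist_force: [0.5, -0.0, -2.5]
finger_gap: 0.22
gripper_force: 80.3
```

Call:
move_arm([
  [0,-0.001,0,0,0,0,1],
  [0,-0.002,0,0,0,0,1],
  [0,-0.002,0,0,0,0,1],
])

```text
t: 9.7
position: [534.4, 118.2, 176.8]
orientation: [-3.141, -0.0, -0.138]
wrist_force: [-0.1, 0.1, -3.3]
finger_gap: 0.221
gripper_force: 80.3
```

Call:
move_arm([
  [0,-0.001,0,0,0,0,1],
  [0,-0.002,0,0,0,0,1],
  [0,-0.002,0,0,0,0,1],
])

```text
t: 10.0
position: [534.6, 119.7, 176.8]
orientation: [3.141, 0.0, -0.138]
wrist_force: [-0.4, -0.7, -2.7]
finger_gap: 0.221
gripper_force: 80.3
```

Call:
move_arm([
  [0,-0.001,0,0,0,0,1],
  [0,-0.002,0,0,0,0,1],
  [0,-0.002,0,0,0,0,1],
])

```text
t: 10.3
position: [534.7, 120.0, 176.8]
orientation: [3.139, 0.001, -0.139]
wrist_force: [-1.6, -4.7, -0.7]
finger_gap: 0.226
gripper_force: 80.9
```

Call:
move_arm([
  [0,0.002,0,0,0,0,1],
  [0,0.0033,0,0,0,0,1],
  [0,0.0033,0.001,0,0,0,1],
  [0,0.0033,0.002,0,0,0,1],
  [0,0.0033,0.003,0,0,0,1],
  [0,0.0033,0.004,0,0,0,1],
  [0,0.0033,0.004,0,0,0,1],
])

```text
t: 11.0
position: [534.3, 118.8, 172.6]
orientation: [-3.142, 0.0, -0.138]
wrist_force: [0.3, 0.5, -3.0]
finger_gap: 0.224
gripper_force: 80.2
```

TCP z 172.6 is already below the ledge contact height with no load, so the stud is in the throat mouth. Continuing down in small steps.

Call:
move_arm([
  [0,0,0.001,0,0,0,1],
  [0,0,0.002,0,0,0,1],
  [0,0,0.003,0,0,0,1],
  [0,0,0.003,0,0,0,1],
])

```text
t: 11.4
position: [534.7, 118.1, 169.9]
orientation: [3.141, -0.0, -0.138]
wrist_force: [0.7, -1.9, -1.5]
finger_gap: 0.223
gripper_force: 80.5
```

Call:
move_arm([
  [0,0,0.001,0,0,0,1],
  [0,0,0.002,0,0,0,1],
  [0,0,0.002,0,0,0,1],
])

```text
t: 11.7
position: [534.9, 117.7, 168.0]
orientation: [3.141, -0.001, -0.139]
wrist_force: [-0.3, -5.1, 1.5]
finger_gap: 0.225
gripper_force: 81.0
```

Call:
move_arm([
  [0,0,0.001,0,0,0,1],
  [0,0,0.002,0,0,0,1],
  [0,0,0.002,0,0,0,1],
])

```text
t: 12.0
position: [535.0, 117.8, 165.7]
orientation: [3.141, -0.001, -0.139]
wrist_force: [1.7, -4.6, -2.4]
finger_gap: 0.225
gripper_force: 80.7
```

Call:
move_arm([
  [0,0,0.0015,0,0,0,1],
  [0,0,0.003,0,0,0,1],
  [0,0,0.0045,0,0,0,1],
  [0,0,0.006,0,0,0,1],
  [0,0,0.006,0,0,0,1],
])

```text
t: 12.5
position: [533.5, 119.6, 158.9]
orientation: [-3.141, 0.002, -0.137]
wrist_force: [0.3, -0.1, -6.5]
finger_gap: 0.221
gripper_force: 80.0
```

Past the ball. Going down towards the floor (expected at TCP z ≈140.5).

Call:
move_arm([
  [0,0,0.003,0,0,0,1],
  [0,0,0.006,0,0,0,1],
  [0,0,0.009,0,0,0,1],
  [0,0,0.012,0,0,0,1],
  [0,0,0.014,0,0,0,1],
  [0,0,0.015,0,0,0,1],
  [0,0,0.015,0,0,0,1],
])

```text
t: 13.2
position: [534.4, 118.7, 144.7]
orientation: [-3.142, 0.0, -0.138]
wrist_force: [-1.2, -0.5, -3.9]
finger_gap: 0.224
gripper_force: 80.2
```

Call:
move_arm([
  [0,0,0.001,0,0,0,1],
  [0,0,0.002,0,0,0,1],
  [0,0,0.003,0,0,0,1],
  [0,0,0.003,0,0,0,1],
])

```text
t: 13.6
position: [534.4, 118.6, 141.7]
orientation: [3.142, 0.0, -0.138]
wrist_force: [0.2, -0.3, -2.4]
finger_gap: 0.219
gripper_force: 80.2
```

Call:
move_arm([
  [0,0,0.001,0,0,0,1],
  [0,0,0.002,0,0,0,1],
  [0,0,0.002,0,0,0,1],
])

```text
t: 13.9
position: [534.5, 118.7, 140.0]
orientation: [3.142, -0.0, -0.138]
wrist_force: [-0.8, 0.4, -1.5]
finger_gap: 0.22
gripper_force: 80.8
```

Call:
move_arm([
  [0,0,0.001,0,0,0,1],
  [0,0,0.002,0,0,0,1],
  [0,0,0.002,0,0,0,1],
])

```text
t: 14.2
position: [534.6, 118.8, 139.5]
orientation: [3.141, -0.001, -0.138]
wrist_force: [-6.4, -1.7, 12.2]
finger_gap: 0.222
gripper_force: 82.8
```

Floor felt 35.5 mm below the ledge contact, so the stud is home. I'll relax the preload, release and retreat upward.

Call:
move_arm([
  [0,0,-0.001,0,0,0,1],
  [0,0,-0.002,0,0,0,1],
  [0,0,-0.002,0,0,0,1],
  [0,0,-0.002,0,0,0,0.3],
  [0,0,-0.002,0,0,0,0],
  [0,0,-0.002,0,0,0,-0.3],
  [0,0,-0.002,0,0,0,-0.3],
  [0,0,-0.002,0,0,0,-0.3],
  [0,0,-0.002,0,0,0,-0.3],
], force=20)

```text
t: 15.1
position: [534.5, 118.7, 139.8]
orientation: [-3.142, -0.0, -0.138]
wrist_force: [0.1, -0.2, -0.2]
finger_gap: 0.646
gripper_force: 0.0
```

Call:
move_arm([
  [0,0,-0.01,0,0,0,-0.3],
  [0,0,-0.03,0,0,0,-0.3],
  [0,0,-0.06,0,0,0,-0.3],
  [0,0,-0.1,0,0,0,-0.3],
  [-0.02,0,-0.14,0,0,0,-0.3],
  [-0.05,0,-0.16,0,0,0,-0.3],
  [-0.05,0,-0.16,0,0,0,-0.3],
  [-0.05,0,-0.16,0,0,0,-0.3],
])

```text
t: 15.9
position: [485.1, 125.5, 301.0]
orientation: [3.141, -0.003, -0.137]
wrist_force: [0.0, 0.3, -0.0]
finger_gap: 0.651
gripper_force: 0.0
```

```bash
python3 - <<'E'
from h import *
st()
w=cams.snapshot("wrist"); s=cams.snapshot("side"); t=cams.snapshot("top")
a=cv2.resize(s[190:310,270:400],None,fx=3,fy=3,interpolation=2)
cv=np.zeros((600,800,3),np.uint8)
cv[:360,:390]=a; cv[:300,395:795]=cv2.resize(w,(400,300)); cv[360:600,0:320]=cv2.resize(t,(320,240)); cv[310:550,395:715]=cv2.resize(s,(320,240))
cv2.imwrite("pics/fin.png",cv)
E
```

```text
{'t': 15.9, 'joints': [0.3239, 0.1883, -0.7116, 1.8269, 0.1352, 1.1724, -2.1396], 'position': [485.1307, 125.5329, 300.9986], 'orientation': [3.141, -0.0029, -0.1375], 'wrist_force': [0.0087, 0.3444, -0.0259], 'ft_torque': [-0.0207, 0.0495, 0.0143], 'finger_gap': 0.651, 'gripper_force': 0.0}
```

View pics/fin.png

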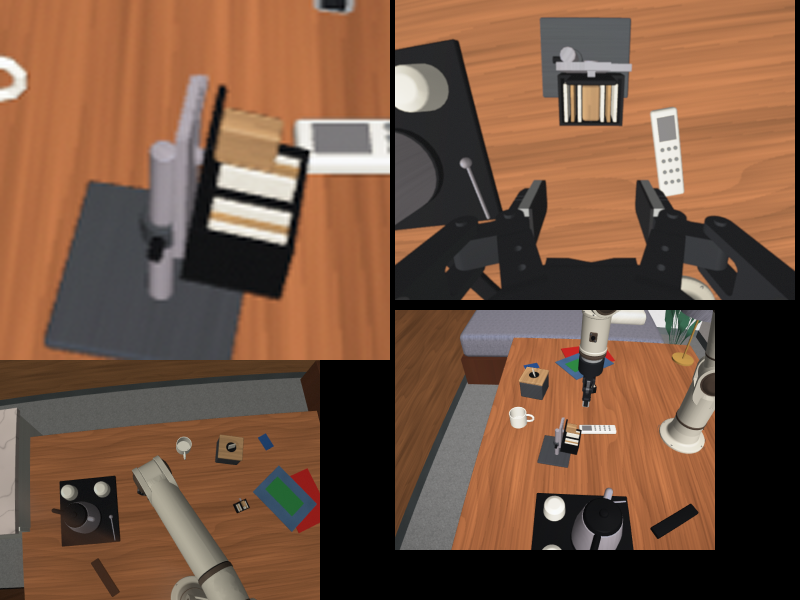

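The caddy hangs against the plate with its slight forward lean and the sachets still in it. The gripper is clear and the other objects look undisturbed.

```bash
python3 -c "
from plant import order; print(order.sign_off())"
```

```text
the job is handed in; nothing more can be done
None
```

The caddy hangs on the stand with its stud on the throat floor past the ball, released with the sachets in. The job was handed in at about 16 s of the 54 s allowed, and no judge's result came back.

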